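Push the paint tray across the gap onto the middle shelf

ROBOT

A 6-joint arm with a two-finger parallel gripper is mounted at the origin on the work surface. World frame = base frame: x ahead of the robot, y to its left, z up, the work surface at z = 0. Lengths are in m, angles in degrees, forces in N, time in s.
With the tool pointing down it reaches from about 0.4 to 0.825 m from the base axis. Payload 7 kg.
Tool frame: the origin (TCP) lies midway between the tips of the shut fingers; the grasp point (between the pads) lies 19 mm behind it; x points along the fingers, z is the direction in which the jaws open and shut, and the axes are right-handed (so a half turn about x gives the same grasp; the last joint's range is limited). The gripper opens to 88 mm and grips with 3 to 60 N. Pads are 19 mm wide; open, the fingers measure 130 mm over their backs; the gripper's body (78 mm by 193 mm) begins 47 mm behind the grasp point.
Start: joints at [88.757, 20.546, 0.682, 0, -70.136, -16.507], TCP at [0.206, 0.643, 0.227] pointing down, gripper open.
Joint ranges: [-176.03, 176.03], [-82.01, 121.73], [-58.28, 71.71], [-173.87, 95.51], [-174.79, -0.11], [-173.66, 173.66]. Speed limits (degrees/s): [136.94, 136.94, 172.46, 180, 180, 180].

INTERFACE

Orientations are given as [roll, pitch, yaw] about the fixed x, y, z axes, in that order (R = Rz(yaw) Ry(pitch) Rx(roll)).
In Python, from plant import get_state, capture, close_job gives the robot as it stands.
- The arm moves only by the tool play_rows, never from a script. Its argument "series" is one flat list of numbers, 4 for each row, row after row: the shift along the tool's x, y, z in m, then the turn about the tool's x in rad. In form: [tx, ty, tz, spin, tx, ty, tz, spin, ...]. A call has exactly 5 rows; each row shifts and turns the commanded pose from where the row before left it, along the tool's axes as they then stand; what a row does not reach is not made up. A row lasts 1/12 s, in which the tool goes at most 41.7 mm and 7.16 degrees, less where a joint would pass 70% of its speed; a pose out of reach is approached as far as the arm can. A call is refused whole if a number of a shift passes 0.0417 or a number of a turn 0.125, either way. A call with a gripper value outside its range is refused whole. "jaw" is the opening in per cent of the stroke, from 0 (shut) to 100 (fully open), set as the call begins (left out, the last holds). The fingers move at their own pace and stop on an object; "squeeze" is the grip in N (left out, the last holds). Time passes only in rows, so rows that do not move let the fingers close, or fill a call up. It gives the time, the measured TCP pose, the force and the opening at its end, in the units of the state.
- get_state(): the state, without advancing time (a new reading comes with each control period).
- capture(name): name is "scene" or "top" or "wrist"; returns a dict with "img" (480x640x3 uint8, blue, green, red), "K" (3x3 intrinsics, pixels), "world_from_camera" (4x4, takes a point from camera to world coordinates). Camera axes: x right, y down, z forward; pixel columns grow to the right and rows downward; lengths in m; the calibration is good to about 2 mm. A picture is of the moment at which its call begins. There is no depth.
- close_job(): hands the job in, once; it reports no verdict.
The state is a dict: "time_s": time; "joints": joint angles; "qd": joint speeds; "joint_torque": joint torques, N m; "tcp_pos": TCP position; "eef_rot": TCP orientation; "contact_force": force on the tool from outside, world axes, zero at the start; "moment": the same for the moment, N m; "gripper_width": finger opening in m.
Only numpy, scipy, OpenCV 4.12 (cv2) and the standard library are available. Lean on these libraries where they do the work, as an engineer would, in place of code of your own. Each camera call takes 0.05 s, during which the arm holds its last target.

TASK

Push the blue tray, with its tin, along its shelf and across the gap onto the dark wooden middle shelf, until it sits squarely inside the yellow outline there, then let go of it. Slide it the whole way: do not lift it or let it tip or sag into the gap, and keep the tin standing in it. Leave the red tray where it is.

Things in the scene. Friction and masses are not known exactly. Their poses are not given: they have to be found in the camera images.
- blue_tray_center (a point): Centre of the blue open tray, half-way up (20 mm over its underside). 120 mm along its x, 160 along its y, 40 high, z up; walls 4 mm, two inner walls make three compartments along y. About 0.4 kg. It stands on the left or right side shelf, its y roughly along the row of shelves; behind its end wall away from the middle shelf at least 40 mm of shelf is clear, to push from.
- blue_tin_center (a point): Centre of the round steel tin (41 mm across, 58 high, white lid, 0.12 kg) standing loose in the blue tray's middle compartment. The point is 29 mm above its underside, z along its axis; its top is 62 mm above the boards.
- red_tray_center (a point): Centre, half-way up, of the red tray: same size as the blue one and also holding a tin. It stands on the other side shelf and is to stay there.
- parking_spot (a point): Centre of the yellow outline (170 mm along x, 210 along y) on top of the dark wooden middle shelf, 200 (x) by 220 (y), 70 mm above the bench. The tray's y goes along this y. At each end of the middle shelf in y, past an open gap of 40 to 60 mm, is a white side shelf, 200 (x) by 280 (y), its top 72 mm above the bench, in line within 2 degrees and 8 mm. All fixed.
Not all that is in view belongs to the job. Of the things that look like the part that bears blue_tray_center, the smaller one is meant.

How it is judged (in metres and radians):
At the end, for the whole second after the job is handed in: The blue tray rests flat on the middle shelf, its centre within 20 mm of the centre of the yellow outline along each side, turned within 10 degrees of it, its tin standing upright inside it, and the tray released (x of blue_tray_center in the frame of parking_spot between -0.02 and 0.02 m and y of blue_tray_center in the frame of parking_spot between -0.02 and 0.02 m and angle between the y axis of blue_tray_center and the y axis of parking_spot, either way round below 0.175 rad and angle between blue_tray_center's own z axis and vertical below 0.05 rad and z of blue_tray_center in the frame of parking_spot below 0.026 m and horizontal distance between blue_tin_center and blue_tray_center below 0.05 m and angle between blue_tin_center's own z axis and vertical below 0.15 rad); the robot touches nothing.
It fails at once if the blue tray tips or sags by more than 6 degrees, or drops below the boards (angle between blue_tray_center's own z axis and vertical above 0.105 rad or height (world z) of blue_tray_center below 0.078 m).
It fails at once if the blue tray is lifted more than 15 mm off the boards (height (world z) of blue_tray_center above 0.107 m).
It fails at once if the tin in the blue tray is tipped over (more than 25 degrees) (angle between blue_tin_center's own z axis and vertical above 0.436 rad).
It fails at once if the red tray is moved more than 20 mm (distance of red_tray_center from where it was at the start of the episode above 0.02 m).
It also fails if it takes over 42 s, if anything falls off the work surface, if the arm or the gripper's body presses on something with over 40 N, if the wrist force passes 120 N, or if a joint passes its speed limit or range.

## Working session

There is one attempt and no reset: what is moved stays moved. The work goes in short steps, Python scripts to look and compute and a tool call to move; the robot and the scene stay as the last step left them, time stands still between calls to the robot, and variables do not carry over. Pictures are saved under pics/ and viewed, and the job is handed in when it is done.

Besides the shell and the picture viewer there is one more tool, called after ">>>" in YAML: its name, and indented under it one key for each argument. play_rows: Moves the arm, as the interface text tells. Its arguments: {"type":"object","properties":{"series":{"type":"array","items":{"type":"number"}},"jaw":{"type":"number"},"squeeze":{"type":"number"}},"required":["series"]}

```bash
ls; mkdir -p pics; python3 - <<'E'
from plant import get_state, capture
import cv2,json,pickle
print(get_state())
for n in ["scene","top"]:
    c=capture(n); cv2.imwrite(f"pics/{n}0.png",c["img"]); pickle.dump(c,open(f"{n}0.pkl","wb")); print(n,c["K"],c["world_from_camera"])
E
```

```text
pics
{'time_s': 0.0, 'joints': array([ 8.87557199e+01,  2.05892012e+01,  6.35602846e-01, -2.08372356e-02,
       -7.01351952e+01, -1.65070215e+01]), 'qd': array([-0.0267474 , -0.0766607 , -0.20249372,  0.09834936,  0.04995209,
       -0.00861565]), 'joint_torque': array([-1.27164363e-03, -5.82710016e+01,  2.93047893e+01,  6.99743852e+00,
        6.81135280e-03, -1.60322097e-04]), 'tcp_pos': array([0.2056691 , 0.64240726, 0.22565953]), 'eef_rot': array([   4.06790265,   89.90907067, -103.69049465]), 'contact_force': array([ 0.09695719,  0.12646521, -1.05622723]), 'moment': array([0.03324105, 0.02360738, 0.02242077]), 'gripper_width': 0.08785577925169576}
scene [[460.56866873   0.         316.32932594]
 [  0.         460.56866873 239.14170448]
 [  0.           0.           1.        ]] [[-0.08466494  0.85546742 -0.51088878  0.92524054]
 [ 0.99635983  0.06756689 -0.05197896  0.07373992]
 [-0.00994714 -0.51342986 -0.85807391  0.94785702]
 [ 0.          0.          0.          1.        ]]
top [[475.32732682   0.         318.94402897]
 [  0.         475.32732682 238.49571791]
 [  0.           0.           1.        ]] [[-0.02792355 -0.99826764  0.05178793  0.34952557]
 [-0.99936909  0.02674183 -0.02337289  0.00947516]
 [ 0.0219475  -0.05240791 -0.99838455  1.11372843]
 [ 0.          0.          0.          1.        ]]
```

View pics/scene0.png

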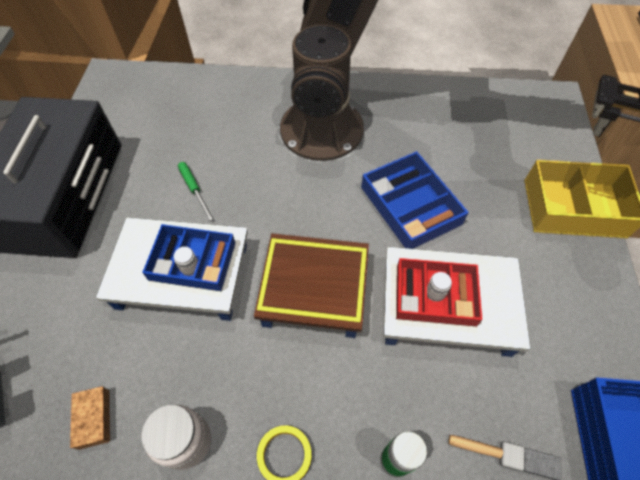

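View pics/top0.png

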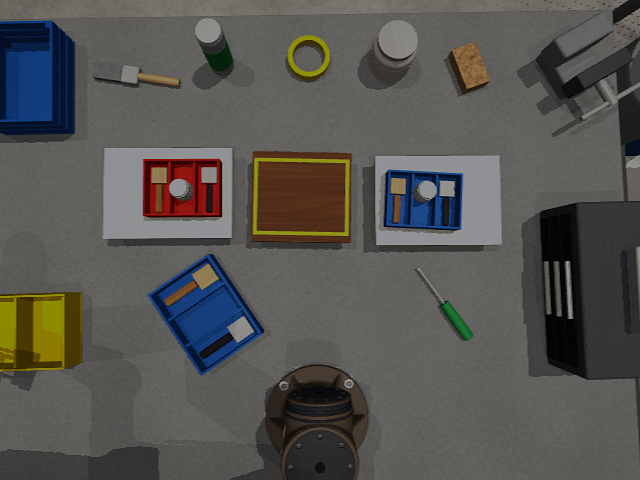

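The scene view shows the small blue tray on the shelf at y<0, around px (190,257). The red tray is around (438,290) and the yellow outline around (314,278). The top view shows the same layout: blue (424,200), outline (302,197), red (182,188). The larger blue tray at (207,313) is the decoy. Next I'll measure positions.

```bash
cat > h.py <<'E'
import numpy as np,cv2
def ray(c,uv,z):
    uv=np.asarray(uv,float).reshape(-1,2)
    d=np.c_[uv,np.ones(len(uv))]@np.linalg.inv(c["K"]).T@c["world_from_camera"][:3,:3].T
    o=c["world_from_camera"][:3,3]
    return o+d*((z-o[2])/d[:,2])[:,None]
def box(c,mask,roi,z):
    m=np.zeros_like(mask); x0,y0,x1,y1=roi; m[y0:y1,x0:x1]=mask[y0:y1,x0:x1]
    cs,_=cv2.findContours(m,cv2.RETR_EXTERNAL,cv2.CHAIN_APPROX_NONE)
    k=max(cs,key=cv2.contourArea)
    P=ray(c,k[:,0,:],z)[:,:2]
    r=cv2.minAreaRect((P*1000).astype(np.float32))
    b=cv2.boxPoints(r)/1000
    return np.array(r[0])/1000,np.array(r[1]),r[2],b
def masks(img):
    h=cv2.cvtColor(img,cv2.COLOR_BGR2HSV)
    return dict(blue=cv2.inRange(h,(105,130,40),(125,255,255)),
      yellow=cv2.inRange(h,(22,120,100),(35,255,255)),
      red=cv2.inRange(h,(0,170,80),(6,255,255))|cv2.inRange(h,(172,170,80),(180,255,255)),
      white=cv2.inRange(h,(0,0,140),(180,40,255)))
E
python3 - <<'E'
import pickle;from h import *
R={"top":dict(blue=(378,160,475,240),yellow=(245,145,360,250),red=(135,150,228,225),w1=(368,145,510,255),w2=(95,140,238,248)),
"scene":dict(blue=(135,215,240,292),yellow=(250,230,375,330),red=(390,250,485,330))}
for n in R:
    c=pickle.load(open(n+"0.pkl","rb"));m=masks(c["img"])
    for k,r in R[n].items():
        z=dict(blue=.112,yellow=.07,red=.112,w1=.072,w2=.072)[k]
        ce,s,a,b=box(c,m.get(k,m["white"]),r,z); print(n,k,ce.round(4),s.round(1),round(a,1),b.round(3).tolist())
E
```

```text
top blue [ 0.4784 -0.2396] [160.4 122.8] 85.6 [[0.41100001335144043, -0.3149999976158142], [0.5329999923706055, -0.3240000009536743], [0.5460000038146973, -0.164000004529953], [0.4230000078678131, -0.1550000011920929]]
top yellow [0.4981 0.0223] [212.3 170.6] 87.5 [[0.40799999237060547, -0.07999999821186066], [0.5789999961853027, -0.08699999749660492], [0.5879999995231628, 0.125], [0.4180000126361847, 0.13199999928474426]]
top red [0.5182 0.2738] [160. 119.] 88.7 [[0.4569999873638153, 0.19499999284744263], [0.5759999752044678, 0.19200000166893005], [0.5799999833106995, 0.35199999809265137], [0.460999995470047, 0.35499998927116394]]
top w1 [ 0.4827 -0.2811] [276.4 196.7] 88.5 [[0.38100001215934753, -0.4169999957084656], [0.5770000219345093, -0.421999990940094], [0.5849999785423279, -0.1459999978542328], [0.3880000114440918, -0.14000000059604645]]
top w2 [0.513  0.3141] [276.8 197.9] 88.7 [[0.41100001335144043, 0.17800000309944153], [0.609000027179718, 0.17299999296665192], [0.6150000095367432, 0.44999998807907104], [0.4169999957084656, 0.45500001311302185]]
scene blue [ 0.4881 -0.2366] [166.2 129.7] 85.5 [[0.4169999957084656, -0.3140000104904175], [0.5460000038146973, -0.32499998807907104], [0.5590000152587891, -0.1589999943971634], [0.4300000071525574, -0.14900000393390656]]
scene yellow [0.4974 0.022 ] [214.3 174.5] 87.5 [[0.4059999883174896, -0.08100000023841858], [0.5799999833106995, -0.08900000154972076], [0.5889999866485596, 0.125], [0.41499999165534973, 0.13300000131130219]]
scene red [0.5251 0.2724] [156.2 126.8] 89.7 [[0.460999995470047, 0.19499999284744263], [0.5879999995231628, 0.1940000057220459], [0.5889999866485596, 0.3499999940395355], [0.4620000123977661, 0.35100001096725464]]
```

```bash
cat >> h.py <<'E'
from scipy.spatial.transform import Rotation as Ro
def Rt(s): return Ro.from_euler("xyz",s["eef_rot"],degrees=True).as_matrix()
def delta(s,goal,zdir_deg=None):
    """shift in tool axes now; spin needed so that tool z (mod 180) points along zdir_deg"""
    R=Rt(s); d=R.T@(np.asarray(goal)-s["tcp_pos"]); z=R[:,2]
    print("tcp",s["tcp_pos"].round(4),"tool x",R[:,0].round(3),"y",R[:,1].round(3),"z",z.round(3),"shift",d.round(4))
    if zdir_deg is not None:
        a=np.degrees(np.arctan2(z[1],z[0])); e=(zdir_deg-a+90)%180-90
        print("z ang",round(a,2),"world yaw err",round(e,2),"spin about tool x (down) rad",round(-np.radians(e),3))
E
python3 - <<'E'
from h import *;from plant import *
s=get_state()
delta(s,[0.40,0.50,0.227],-4.4)
delta(s,[0.47,-0.346,0.20],-4.4)
print(s["joints"].round(1))
E
```

```text
tcp [0.2057 0.6425 0.2257] tool x [-0.    -0.001 -1.   ] y [ 0.952 -0.305  0.   ] z [-0.305 -0.952  0.001] shift [-0.0011  0.2285  0.0764]
z ang -107.76 world yaw err -76.64 spin about tool x (down) rad 1.338
tcp [0.2057 0.6425 0.2257] tool x [-0.    -0.001 -1.   ] y [ 0.952 -0.305  0.   ] z [-0.305 -0.952  0.001] shift [0.027  0.5532 0.8607]
z ang -107.76 world yaw err -76.64 spin about tool x (down) rad 1.338
[ 88.8  20.6   0.6  -0.  -70.1 -16.5]
```

>>> play_rows:
  series: [0, 0.03, 0.0155, 0, 0, 0.03, 0.0155, 0, 0, 0.03, 0.0155, 0, 0, 0.03, 0.0155, 0, 0, 0.03, 0.0155, 0]
  jaw: 70

```text
time_s: 0.52
tcp_pos: [0.3257, 0.5219, 0.2261]
eef_rot: [-5.9, 90.0, -113.6]
contact_force: [0.9, 1.1, -0.0]
gripper_width: 0.0631
```

>>> play_rows:
  series: [0, 0.03, 0.0155, 0, 0, 0.03, 0.0155, 0, 0, 0.03, 0.0155, 0, 0, 0.03, 0.0155, 0, 0, 0.03, 0.0155, 0]

```text
time_s: 0.93
tcp_pos: [0.445, 0.4023, 0.2263]
eef_rot: [-30.2, 90.0, -138.0]
contact_force: [0.1, 0.7, 0.2]
gripper_width: 0.0612
```

>>> play_rows:
  series: [0, 0, 0, 0.12, 0, 0, 0, 0.12, 0, 0, 0, 0.12, 0, 0, 0, 0.12, 0, 0, 0, 0.12]

```text
time_s: 1.35
tcp_pos: [0.4442, 0.4034, 0.2261]
eef_rot: [9.6, 90.0, -132.9]
contact_force: [0.7, -0.3, 0.3]
gripper_width: 0.0614
```

>>> play_rows:
  series: [0, 0, 0, 0.12, 0, 0, 0, 0.12, 0, 0, 0, 0.12, 0, 0, 0, 0.12, 0, 0, 0, 0.12]

```text
time_s: 1.77
tcp_pos: [0.4441, 0.4035, 0.2261]
eef_rot: [45.7, 89.9, -131.2]
contact_force: [0.2, -0.1, 0.5]
gripper_width: 0.0614
```

>>> play_rows:
  series: [0, 0, 0, 0.12, 0, 0, 0, 0.018, 0, 0, 0, 0, 0, 0, 0, 0, 0, 0, 0, 0]

```text
time_s: 2.18
tcp_pos: [0.4442, 0.4037, 0.2264]
eef_rot: [51.0, 90.0, -133.2]
contact_force: [-0.1, 0.4, 0.2]
gripper_width: 0.0614
```

```bash
python3 - <<'E'
from h import *;from plant import *
s=get_state()
delta(s,[0.47,-0.346,0.20],-4.4)
print(s["joints"].round(1),s["time_s"],s["gripper_width"])
E
```

```text
tcp [0.4442 0.4037 0.2264] tool x [-0. -0. -1.] y [-0.074 -0.997  0.   ] z [-0.997  0.074  0.   ] shift [ 0.0266  0.7457 -0.0813]
z ang 175.75 world yaw err -0.15 spin about tool x (down) rad 0.003
[ 60.9  13.6  -9.1  -0.  -67.3 -65.1] 2.1833 0.06143723830242179
```

>>> play_rows:
  series: [0, 0.037, -0.004, 0, 0, 0.037, -0.004, 0, 0, 0.037, -0.004, 0, 0, 0.037, -0.004, 0, 0, 0.037, -0.004, 0]

```text
time_s: 2.6
tcp_pos: [0.4496, 0.2162, 0.2266]
eef_rot: [-146.3, 90.0, 29.4]
contact_force: [1.2, -0.4, -0.5]
gripper_width: 0.0611
```

>>> play_rows:
  series: [0, 0.037, -0.004, 0, 0, 0.037, -0.004, 0, 0, 0.037, -0.004, 0, 0, 0.037, -0.004, 0, 0, 0.037, -0.004, 0]

```text
time_s: 3.02
tcp_pos: [0.4553, 0.0301, 0.2269]
eef_rot: [-149.9, 89.9, 25.9]
contact_force: [0.8, -0.5, 1.4]
gripper_width: 0.0613
```

>>> play_rows:
  series: [0, 0.037, -0.004, 0, 0, 0.037, -0.004, 0, 0, 0.037, -0.004, 0, 0, 0.037, -0.004, 0, 0, 0.037, -0.004, 0]

```text
time_s: 3.43
tcp_pos: [0.4611, -0.1561, 0.2269]
eef_rot: [-172.8, 89.9, 2.9]
contact_force: [0.5, 0.4, -0.5]
gripper_width: 0.0613
```

>>> play_rows:
  series: [0, 0.037, -0.004, 0, 0, 0.037, -0.004, 0, 0, 0.037, -0.004, 0, 0, 0.037, -0.004, 0, 0, 0, 0, 0]

```text
time_s: 3.85
tcp_pos: [0.4656, -0.308, 0.226]
eef_rot: [45.3, 89.9, -139.2]
contact_force: [1.4, 0.1, -0.0]
gripper_width: 0.061
```

```bash
python3 - <<'E'
from h import *;from plant import *
s=get_state()
delta(s,[0.470,-0.348,0.078],-4.4)
print(s["joints"].round(1),s["time_s"],s["gripper_width"])
for n in ["scene","top"]: 
    c=capture(n);cv2.imwrite(f"pics/{n}1.png",c["img"])
E
```

```text
tcp [ 0.4656 -0.308   0.226 ] tool x [-0.001 -0.001 -1.   ] y [-0.079 -0.997  0.001] z [-0.997  0.079  0.001] shift [ 0.148   0.0393 -0.0077]
z ang 175.49 world yaw err 0.11 spin about tool x (down) rad -0.002
[-13.3   9.6 -14.3   0.1 -66.1   8.8] 3.85 0.060988561386003816
```

View pics/scene1.png

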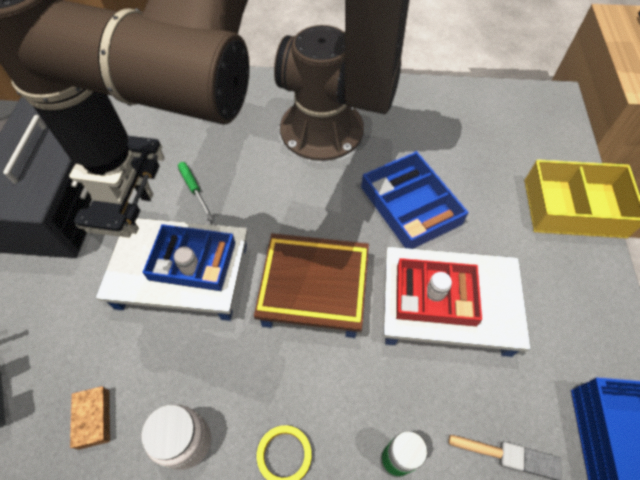

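View pics/top1.png

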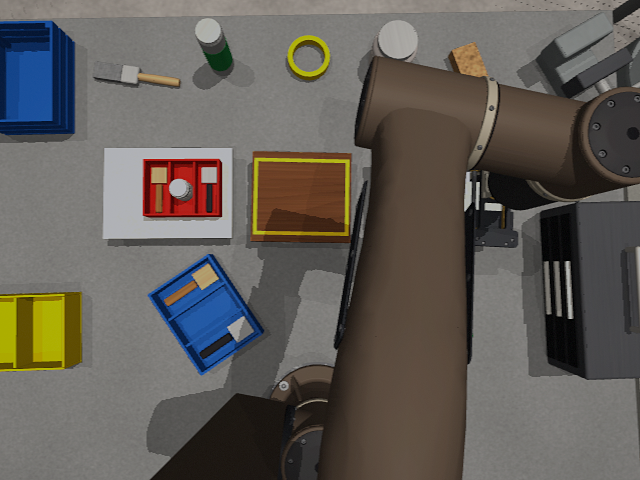

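>>> play_rows:
  series: [0, 0.02, -0.004, 0, 0, 0.02, -0.003, 0, 0.02, 0, 0, 0, 0.02, 0, 0, 0, 0.02, 0, 0, 0]

```text
time_s: 4.37
tcp_pos: [0.4702, -0.3426, 0.1663]
eef_rot: [177.9, 89.9, -6.4]
contact_force: [0.9, 0.1, -0.4]
gripper_width: 0.0616
```

```bash
python3 - <<'E'
from h import *;from plant import *
s=get_state()
delta(s,[0.470,-0.348,0.080],-4.4)
for n in ["scene","wrist"]: 
    c=capture(n);cv2.imwrite(f"pics/{n}2.png",c["img"])
E
```

```text
tcp [ 0.4702 -0.3426  0.1663] tool x [ 0.001 -0.    -1.   ] y [-0.075 -0.997  0.   ] z [-0.997  0.075 -0.001] shift [ 0.0863  0.0054 -0.0001]
z ang 175.7 world yaw err -0.1 spin about tool x (down) rad 0.002
```

View pics/scene2.png

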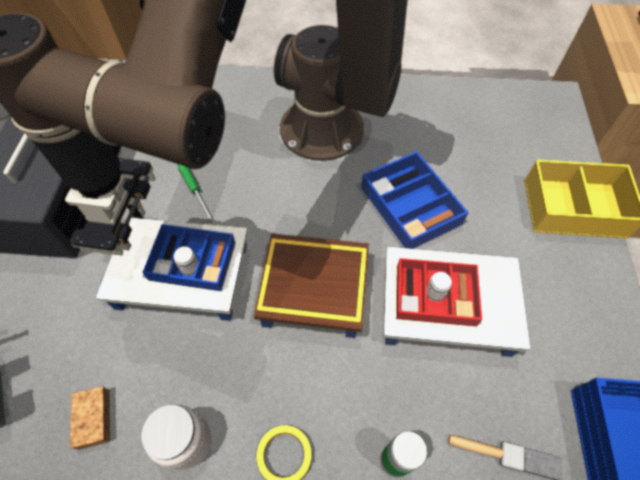

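View pics/wrist2.png

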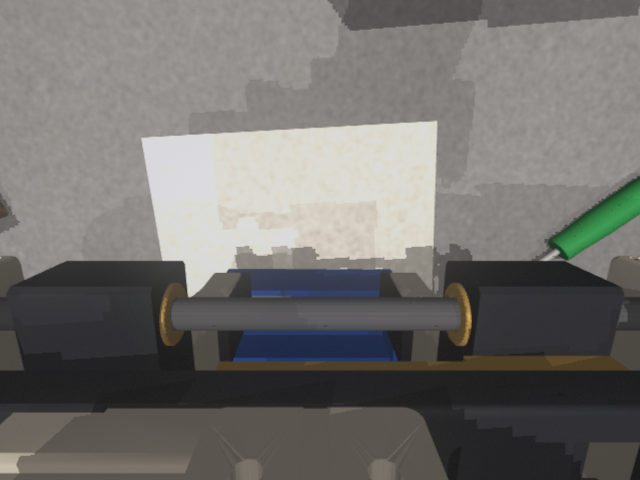

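The wrist view shows the tray's end rim, px 235–395, centred between the fingers at about 315. The scene view shows the fingers behind the tray's end wall. I'll descend now.

>>> play_rows:
  series: [0.02, 0.0045, 0, 0, 0.02, 0, 0, 0, 0.02, 0, 0, 0, 0.018, 0, 0, 0, 0.008, 0, 0, 0]

```text
time_s: 4.88
tcp_pos: [0.4694, -0.3469, 0.0798]
eef_rot: [-21.5, 89.9, 154.2]
contact_force: [0.0, 0.2, -0.0]
gripper_width: 0.0614
```

```bash
python3 - <<'E'
from h import *;from plant import *
s=get_state()
delta(s,[0.4725,-0.3195,0.080],-4.4)
for n in ["scene"]: 
    c=capture(n);cv2.imwrite(f"pics/{n}3.png",cv2.resize(c["img"][150:330,50:290],(800,600),interpolation=cv2.INTER_CUBIC))
E
```

```text
tcp [ 0.4694 -0.3469  0.0798] tool x [-0.001  0.001 -1.   ] y [-0.075 -0.997 -0.   ] z [-0.997  0.075  0.001] shift [-0.0002 -0.0275 -0.0011]
z ang 175.69 world yaw err -0.09 spin about tool x (down) rad 0.001
```

View pics/scene3.png

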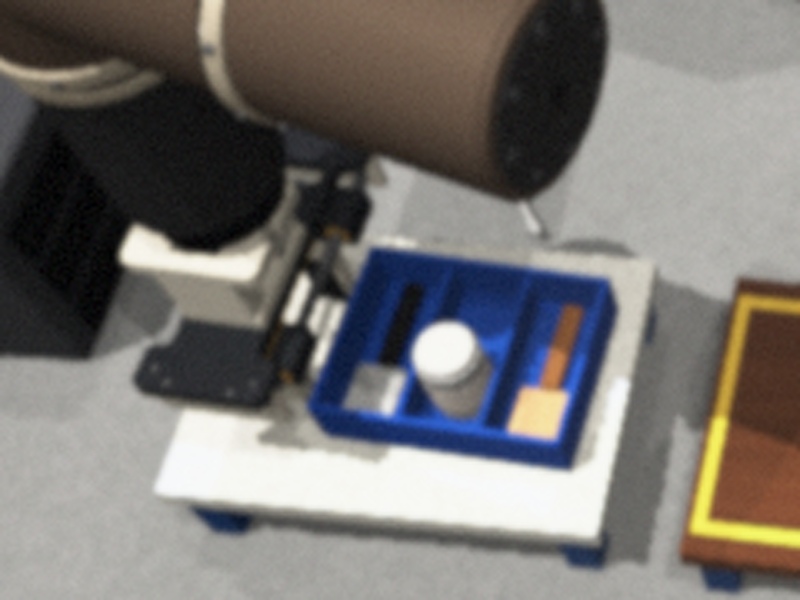

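>>> play_rows:
  series: [0, -0.003, -0.001, 0, 0, -0.003, 0, 0, 0, -0.003, 0, 0, 0, -0.003, 0, 0, 0, -0.003, 0, 0]

```text
time_s: 5.35
tcp_pos: [0.4722, -0.3328, 0.0816]
eef_rot: [165.8, 89.9, -18.6]
contact_force: [-0.6, -0.2, 0.3]
gripper_width: 0.0613
```

>>> play_rows:
  series: [0, -0.002, 0, 0, 0, -0.002, 0, 0, 0, -0.003, 0, 0, 0, -0.004, 0, 0, 0, -0.004, 0, 0]

```text
time_s: 5.77
tcp_pos: [0.4734, -0.3189, 0.0814]
eef_rot: [134.2, 89.9, -50.2]
contact_force: [-0.3, -5.7, 2.6]
gripper_width: 0.0611
```

>>> play_rows:
  series: [0, -0.004, 0, 0, 0, -0.004, 0, 0, 0, -0.004, 0, 0, 0, -0.004, 0, 0, 0, -0.004, 0, 0]

```text
time_s: 6.18
tcp_pos: [0.475, -0.2989, 0.0814]
eef_rot: [134.6, 89.9, -49.8]
contact_force: [-0.1, -5.5, 3.8]
gripper_width: 0.0613
```

```bash
python3 - <<'E'
from h import *;from plant import *
s=get_state()
delta(s,[0.4725,-0.3195,0.080],-4.4)
for n in ["scene"]: 
    c=capture(n);cv2.imwrite(f"pics/{n}4.png",cv2.resize(c["img"][150:330,50:290],(800,600),interpolation=cv2.INTER_CUBIC))
E
```

```text
tcp [ 0.475  -0.2989  0.0814] tool x [ 0.001 -0.002 -1.   ] y [-0.077 -0.997  0.001] z [-0.997  0.077 -0.001] shift [0.0015 0.0207 0.0009]
z ang 175.6 world yaw err -0.0 spin about tool x (down) rad 0.0
```

View pics/scene4.png

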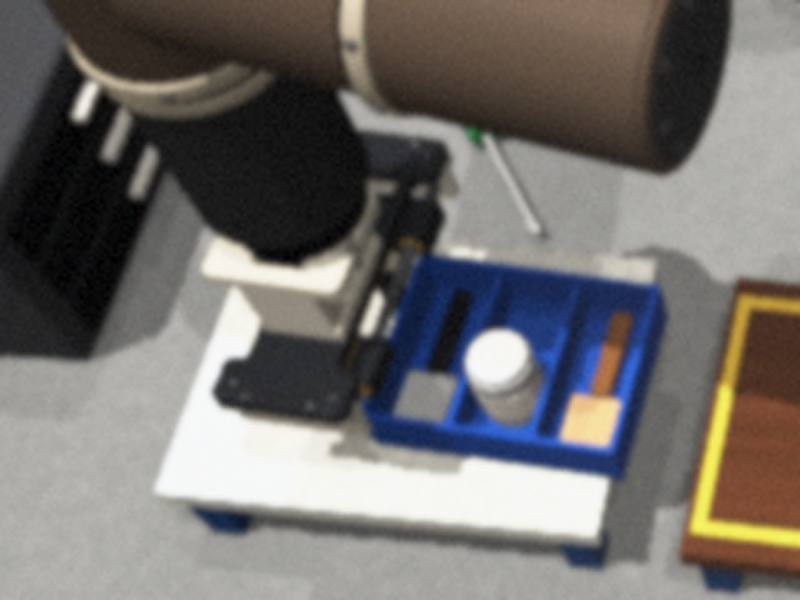

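The fingers are pushing at about 5.5 N. The tray is square to them, the tin is upright, and the leading edge is near the shelf's end. I'll keep going.

>>> play_rows:
  series: [0, -0.004, 0, 0, 0, -0.004, 0, 0, 0, -0.004, 0, 0, 0, -0.004, 0, 0, 0, -0.004, 0, 0]

```text
time_s: 6.65
tcp_pos: [0.4765, -0.279, 0.0814]
eef_rot: [137.9, 89.9, -46.5]
contact_force: [-0.6, -7.0, 4.3]
gripper_width: 0.0611
```

>>> play_rows:
  series: [0, -0.004, 0, 0, 0, -0.004, 0, 0, 0, -0.004, 0, 0, 0, -0.004, 0, 0, 0, -0.004, 0, 0]

```text
time_s: 7.07
tcp_pos: [0.478, -0.259, 0.0813]
eef_rot: [137.4, 89.9, -47.0]
contact_force: [0.1, -6.3, 4.0]
gripper_width: 0.0611
```

```bash
python3 - <<'E'
from h import *;from plant import *
s=get_state()
delta(s,[0.4935,-0.0675,0.080],-4.4)
for n in ["scene"]: 
    c=capture(n);cv2.imwrite(f"pics/{n}5.png",cv2.resize(c["img"][180:360,110:350],(800,600),interpolation=cv2.INTER_CUBIC))
E
```

```text
tcp [ 0.478  -0.259   0.0813] tool x [ 0.001 -0.001 -1.   ] y [-0.077 -0.997  0.001] z [-0.997  0.077 -0.001] shift [ 0.0011 -0.1921 -0.0008]
z ang 175.6 world yaw err -0.0 spin about tool x (down) rad 0.0
```

View pics/scene5.png

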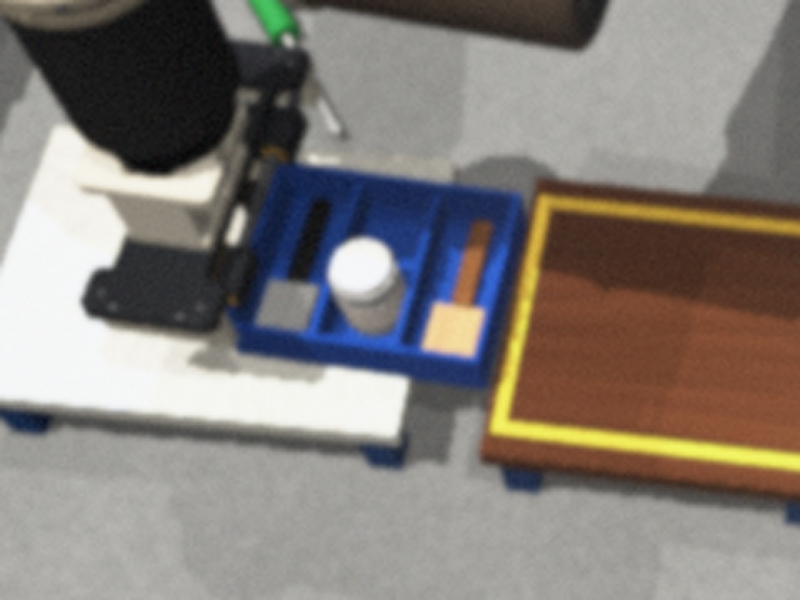

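The leading edge is just reaching the middle shelf and the tray is still level.

>>> play_rows:
  series: [0, -0.004, 0, 0, 0, -0.004, 0, 0, 0, -0.004, 0, 0, 0, -0.004, 0, 0, 0, -0.004, 0, 0]

```text
time_s: 7.53
tcp_pos: [0.4795, -0.239, 0.0813]
eef_rot: [138.3, 89.9, -46.1]
contact_force: [-1.2, -6.3, 5.1]
gripper_width: 0.0613
```

```bash
python3 - <<'E'
from h import *;from plant import *
s=get_state()
delta(s,[0.4935,-0.0675,0.080],-4.4)
for n in ["scene"]: 
    c=capture(n);cv2.imwrite(f"pics/{n}6.png",cv2.resize(c["img"][180:360,110:350],(800,600),interpolation=cv2.INTER_CUBIC))
E
```

```text
tcp [ 0.4795 -0.239   0.0813] tool x [ 0.001 -0.001 -1.   ] y [-0.077 -0.997  0.001] z [-0.997  0.077 -0.001] shift [ 0.0011 -0.1721 -0.0008]
z ang 175.6 world yaw err 0.0 spin about tool x (down) rad -0.0
```

View pics/scene6.png

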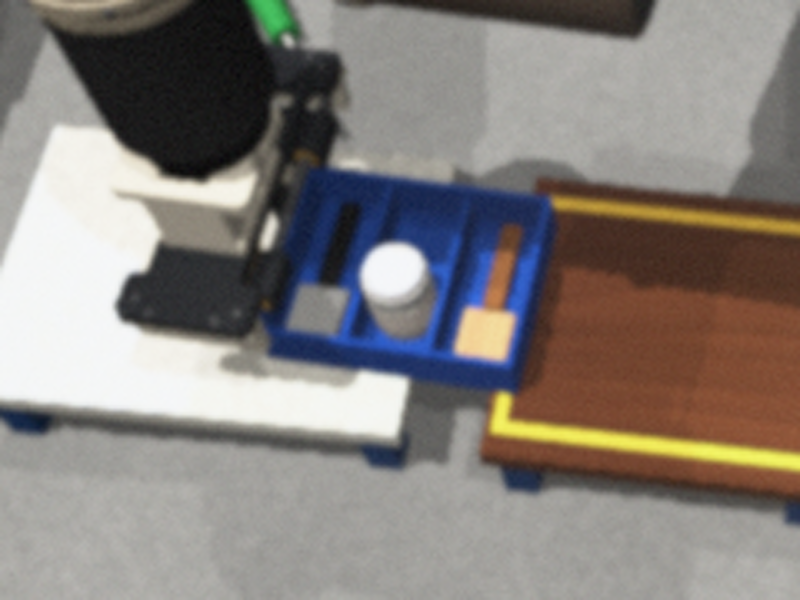

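The leading edge is on the middle shelf, past its rim. Continuing.

>>> play_rows:
  series: [0, -0.004, 0, 0, 0, -0.004, 0, 0, 0, -0.004, 0, 0, 0, -0.004, 0, 0, 0, -0.004, 0, 0]

```text
time_s: 8.0
tcp_pos: [0.4809, -0.219, 0.0811]
eef_rot: [131.6, 89.9, -52.8]
contact_force: [-0.6, -6.9, 5.6]
gripper_width: 0.0613
```

>>> play_rows:
  series: [0, -0.004, 0, 0, 0, -0.004, 0, 0, 0, -0.004, 0, 0, 0, -0.004, 0, 0, 0, -0.004, 0, 0]

```text
time_s: 8.42
tcp_pos: [0.4825, -0.1993, 0.0814]
eef_rot: [126.2, 89.9, -58.1]
contact_force: [0.3, -7.2, 6.6]
gripper_width: 0.0611
```

>>> play_rows:
  series: [0, -0.004, 0, 0, 0, -0.004, 0, 0, 0, -0.004, 0, 0, 0, -0.004, 0, 0, 0, -0.004, 0, 0]

```text
time_s: 8.83
tcp_pos: [0.4837, -0.179, 0.081]
eef_rot: [119.5, 90.0, -64.9]
contact_force: [-1.0, -5.5, 3.8]
gripper_width: 0.0612
```

```bash
python3 - <<'E'
from h import *;from plant import *
s=get_state()
delta(s,[0.4935,-0.0675,0.080],-4.4)
for n in ["scene"]: 
    c=capture(n);cv2.imwrite(f"pics/{n}7.png",cv2.resize(c["img"][180:360,150:390],(800,600),interpolation=cv2.INTER_CUBIC))
E
```

```text
tcp [ 0.4837 -0.179   0.081 ] tool x [ 0.    -0.001 -1.   ] y [-0.077 -0.997  0.001] z [-0.997  0.077 -0.   ] shift [ 0.0009 -0.1119 -0.0012]
z ang 175.59 world yaw err 0.01 spin about tool x (down) rad -0.0
```

View pics/scene7.png

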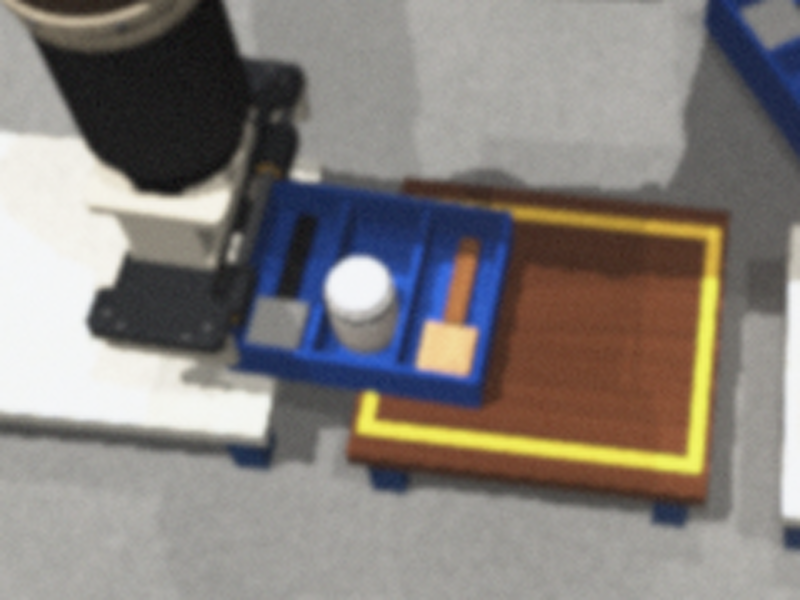

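Bridging well. I'll back off slightly to relieve the finger friction before the rear edge leaves the side shelf, then push on.

>>> play_rows:
  series: [0, 0.003, 0, 0, 0, 0.001, 0, 0, 0, -0.002, 0, 0, 0, -0.003, 0, 0, 0, -0.003, 0, 0]

```text
time_s: 9.3
tcp_pos: [0.4834, -0.1745, 0.0802]
eef_rot: [5.2, 89.9, -179.3]
contact_force: [0.1, -2.5, -2.2]
gripper_width: 0.0611
```

>>> play_rows:
  series: [0, -0.004, 0, 0, 0, -0.004, 0, 0, 0, -0.004, 0, 0, 0, -0.004, 0, 0, 0, -0.004, 0, 0]

```text
time_s: 9.72
tcp_pos: [0.4854, -0.1541, 0.0805]
eef_rot: [7.1, 90.0, -177.3]
contact_force: [-0.8, -2.8, -0.8]
gripper_width: 0.0615
```

>>> play_rows:
  series: [0, -0.004, 0, 0, 0, -0.004, 0, 0, 0, -0.004, 0, 0, 0, -0.004, 0, 0, 0, -0.004, 0, 0]

```text
time_s: 10.13
tcp_pos: [0.487, -0.1343, 0.0806]
eef_rot: [158.8, 90.0, -25.6]
contact_force: [0.0, -2.1, -1.5]
gripper_width: 0.0612
```

```bash
python3 - <<'E'
from h import *;from plant import *
s=get_state()
delta(s,[0.4935,-0.0675,0.080],-4.4)
for n in ["scene"]: 
    c=capture(n);cv2.imwrite(f"pics/{n}8.png",cv2.resize(c["img"][180:360,150:390],(800,600),interpolation=cv2.INTER_CUBIC))
E
```

```text
tcp [ 0.487  -0.1343  0.0806] tool x [ 0. -0. -1.] y [-0.077 -0.997  0.   ] z [-0.997  0.077 -0.   ] shift [ 0.0006 -0.0671 -0.0013]
z ang 175.59 world yaw err 0.01 spin about tool x (down) rad -0.0
```

View pics/scene8.png

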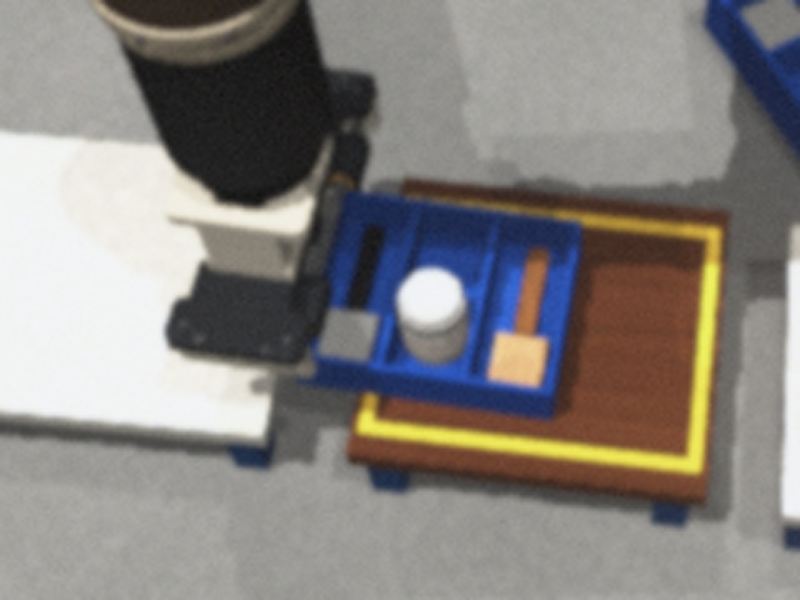

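The rear has left the side shelf and the tray is level on the middle shelf.

>>> play_rows:
  series: [0, -0.004, 0, 0, 0, -0.004, 0, 0, 0, -0.004, 0, 0, 0, -0.004, 0, 0, 0, -0.004, 0, 0]

```text
time_s: 10.6
tcp_pos: [0.4886, -0.1144, 0.0807]
eef_rot: [153.8, 90.0, -30.6]
contact_force: [-0.6, -4.6, 0.9]
gripper_width: 0.0614
```

>>> play_rows:
  series: [0, -0.004, 0, 0, 0, -0.004, 0, 0, 0, -0.004, 0, 0, 0, -0.004, 0, 0, 0, -0.004, 0, 0]

```text
time_s: 11.02
tcp_pos: [0.4901, -0.0944, 0.0807]
eef_rot: [141.9, 90.0, -42.5]
contact_force: [-0.0, -4.8, 1.6]
gripper_width: 0.0613
```

>>> play_rows:
  series: [0, -0.004, 0, 0, 0, -0.004, 0, 0, 0, -0.004, 0, 0, 0, -0.002, 0, 0, 0, -0.001, 0, 0]

```text
time_s: 11.43
tcp_pos: [0.4913, -0.0795, 0.0807]
eef_rot: [93.4, 90.0, -91.0]
contact_force: [-0.0, -5.4, 2.6]
gripper_width: 0.0614
```

```bash
python3 - <<'E'
from h import *;from plant import *
s=get_state()
delta(s,[0.4935,-0.0675,0.080],-4.4)
for n in ["scene","top"]: 
    c=capture(n);cv2.imwrite(f"pics/{n}9.png",c["img"])
E
```

```text
tcp [ 0.4913 -0.0795  0.0807] tool x [-0. -0. -1.] y [-0.076 -0.997  0.   ] z [-0.997  0.076 -0.   ] shift [ 0.0007 -0.0122 -0.0013]
z ang 175.61 world yaw err -0.01 spin about tool x (down) rad 0.0
```

View pics/scene9.png

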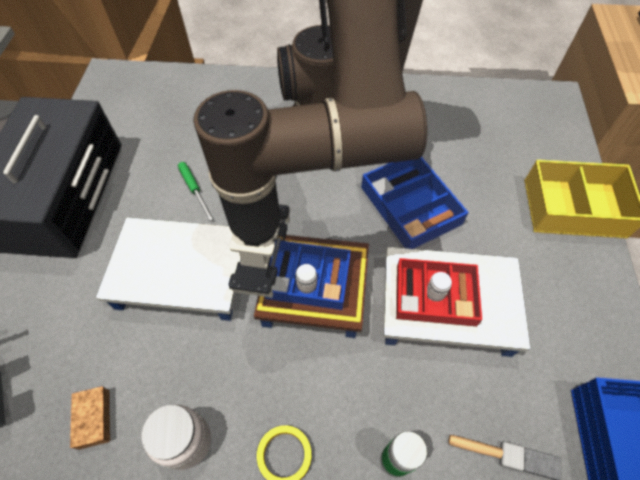

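View pics/top9.png

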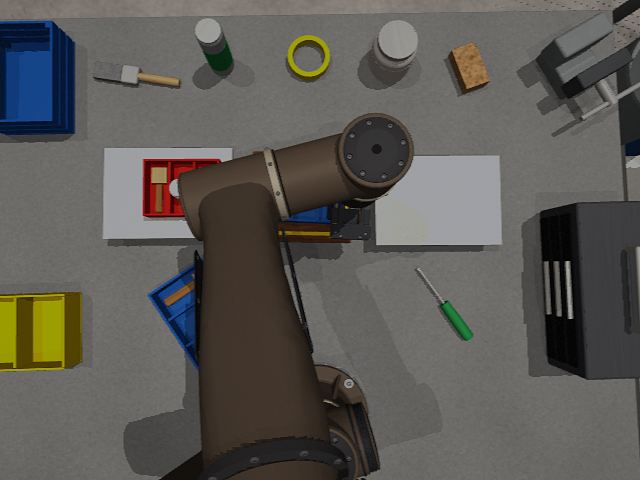

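The tray is inside the outline in the scene view, around px (310,275), with its left end hidden by the gripper. I'll measure its leading edge.

```bash
python3 - <<'E'
from h import *;from plant import *
c=capture("scene");m=masks(c["img"])["blue"]
u=np.array([.0445,.999]);v=np.array([.999,-.0445]);t=np.array([.498,.0222])
M=np.zeros_like(m);M[235:315,262:365]=m[235:315,262:365]
k=max(cv2.findContours(M,0,1)[0],key=cv2.contourArea)[:,0,:]
P=ray(c,k,.110)[:,:2]-t
print("lead edge",np.sort(P@u)[-6:].round(4),"lateral",np.percentile(P@v,[0,2,98,100]).round(4))
k2=k[np.argsort(-(P@u))[:8]];print(k2.tolist())
E
```

```text
lead edge [0.07   0.0701 0.0702 0.0703 0.0705 0.0707] lateral [-0.0562 -0.0552  0.0759  0.0767]
[[349, 259], [349, 258], [349, 257], [348, 266], [349, 256], [348, 265], [349, 255], [348, 264]]
```

It is about 11 mm short by both estimates, so I'll finish the push and then back away.

>>> play_rows:
  series: [0, -0.003, 0, 0, 0, -0.003, 0, 0, 0, -0.003, 0, 0, 0, -0.002, 0, 0, 0, 0, 0, 0]

```text
time_s: 12.0
tcp_pos: [0.492, -0.0685, 0.0805]
eef_rot: [-78.4, 90.0, 97.2]
contact_force: [-0.6, -2.5, 1.7]
gripper_width: 0.0614
```

>>> play_rows:
  series: [0, 0.003, 0, 0, 0, 0.005, 0, 0, 0, 0.008, 0, 0, 0, 0.01, 0, 0, 0, 0.01, 0, 0]

```text
time_s: 12.42
tcp_pos: [0.4891, -0.1056, 0.0805]
eef_rot: [-51.5, 90.0, 124.1]
contact_force: [0.2, -0.6, -0.3]
gripper_width: 0.0616
```

>>> play_rows:
  series: [-0.03, 0, 0, 0, -0.03, 0, 0, 0, -0.03, 0, 0, 0, -0.03, 0, 0, 0, -0.03, 0, 0, 0]

```text
time_s: 12.83
tcp_pos: [0.4888, -0.1058, 0.232]
eef_rot: [-62.6, 90.0, 112.9]
contact_force: [1.4, 0.8, 0.1]
gripper_width: 0.0609
```

>>> play_rows:
  series: [0, 0.035, 0, 0, 0, 0.04, 0, 0, 0, 0.04, 0, 0, 0, 0.04, 0, 0, 0, 0.04, 0, 0]

```text
time_s: 13.25
tcp_pos: [0.4733, -0.3017, 0.2308]
eef_rot: [-169.9, 90.0, 5.7]
contact_force: [1.8, 0.0, 0.2]
gripper_width: 0.0615
```

>>> play_rows:
  series: [0, 0.03, 0, 0, 0, 0.03, 0, 0, 0, 0.03, 0, 0, 0, 0, 0, 0, 0, 0, 0, 0]

```text
time_s: 13.67
tcp_pos: [0.466, -0.391, 0.2296]
eef_rot: [-24.0, 89.9, 151.3]
contact_force: [-0.4, 0.7, -0.3]
gripper_width: 0.061
```

```bash
python3 - <<'E'
from h import *;from plant import *
u=np.array([.0445,.999]);v=np.array([.999,-.0445]);t=np.array([.498,.0222])
for n,blue,red in [("scene",(262,232,368,318),(390,250,485,330)),("top",(255,155,350,240),(135,150,228,225))]: 
    c=capture(n);cv2.imwrite(f"pics/{n}10.png",c["img"])
    m=masks(c["img"])
    for k,r in (("blue",blue),("red",red)):
        ce,s,a,b=box(c,m[k],r,.110 if k=="blue" else .112)
        print(n,k,ce.round(4),s,round(a,1),"along",((ce-t)@u).round(4),"lat",((ce-t)@v).round(4))
s=get_state();print(s["time_s"],s["contact_force"])
E
```

```text
scene blue [0.5084 0.0218] [160.40394592 130.62536621] 85.6 along 0.0001 lat 0.0104
scene red [0.5256 0.2724] [156.22349548 126.24821472] 89.7 along 0.2512 lat 0.0165
top blue [0.4985 0.0223] [160.34033203 122.97702026] 85.6 along 0.0001 lat 0.0005
top red [0.5181 0.2738] [159.98731995 119.16526794] 88.7 along 0.2522 lat 0.0089
13.7667 [-0.43569193  0.37264588  0.98581867]
```

View pics/scene10.png

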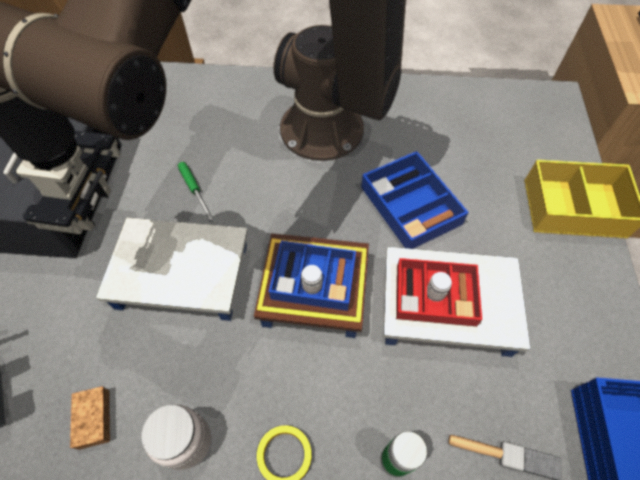

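View pics/top10.png

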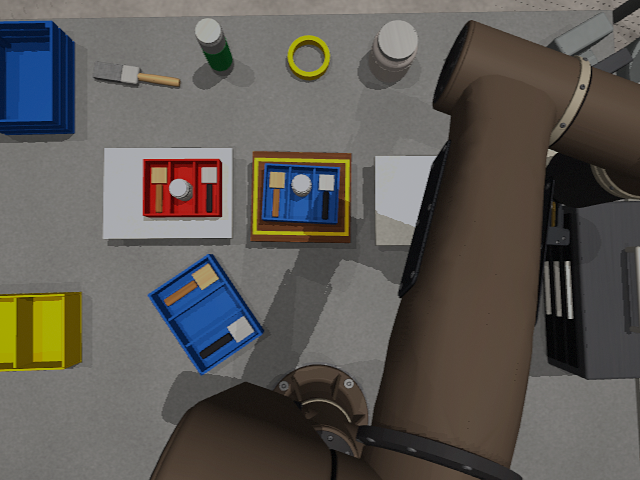

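The tray is centred in the outline with its tin upright, the red tray hasn't moved, and the arm is clear. I'm handing in.

```bash
python3 -c "
from plant import *
print(close_job())"
```

```text
the job is handed in; nothing more can be done
None
```

I pushed the small blue tray across the gap onto the middle shelf, let go of it, and handed the job in at about 13.8 s. I used two spread fingertips against its outer end wall, with one short back-off part-way across to ease finger friction.

- **Position:** in the last top view the tray centre is within about 1 mm of the outline centre in both directions, and turned about 2° from it.
- **Level and tin:** in the last pictures the tray looks flat and the tin is standing upright in it. I judged both by eye and did not measure the angles.
- **Red tray:** it is where it started, to within 1 mm.
- **Arm:** it was clear of everything, with contact force at noise level, about 1 N. During the push the readings I got were at most about 7 N each way.

**Disagreement:** the oblique scene view put the tray about 10 mm off sideways. That view also sees the tray's side wall, and it showed the same 10 mm shift before the push, so I trusted the top view. Both readings are inside the 20 mm limit.

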